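# Load a brass blank into the corner of a sloping angle table and clamp it

## Task

Load the brass blank into the tilted angle table, ready for filing its bevel: set it down gently and flat on the polished plate, clear of both stops and with its long side parallel to the long stop, and only then let go, so that it slides down by itself into the corner between the stops. Then move the V jaw down its slide by its knob until it pushes the blank into the corner with about 12 N, never more than 18 N, which would strain the light nylon jaw, and let go, leaving the blank fully home and the jaw against it. Leave the other things where they lie.

Things in the scene. Friction and masses are not known exactly. Their poses are not given: they have to be found in the camera images.
- blank_center (a point): Brass blank, a plain block 66 mm long (x), 46 mm wide (y), 29 mm thick (z), 0.4 to 0.6 kg, with two small screw holes, lying flat on its 66 x 46 face on the desk. This point is its centre, 14.5 mm above the desk; axes are the blank's own. End for end or upside down makes no difference.
- stops: Locating corner: two dark steel bars, 16 mm high, 12 mm thick, square to each other on the plate. Origin: where their inner faces would meet, on the plate. x runs along the long stop's inner face (bar x 7 to 77 mm, on the -y side), y along the short stop's (bar y 7 to 60 mm, on the -x side), z is the plate's normal. Downhill is (-0.707, -0.707, 0): things at x, y > 0 slide into the corner.
- home (a point): Where the blank's centre lies when fully home: long side on the long stop, short side on the short stop, flat on the plate; at (33, 23, 14.5) mm in the frame of the stops, with the axes of the stops.
- plate: Polished, waxed, very slippery steel plate, 232 mm up the slope (x) by 124 mm (y), sloping 25 degrees, low edge toward the robot, on a stand fixed to the desk. Origin: middle of its upper face; z its normal. Corner of the stops at x = -86, y = 7 mm; the jaw's rail, 18 mm wide, 7 mm high, lies at y = -7 mm from x = 46 to 113 mm.
- jaw (a joint): Travel of the V jaw down its slide, m: 0 drawn fully back up the slope, growing straight downhill, end stop 0.068. It meets a blank that is fully home somewhere between 0.056 and 0.062, since its nose is on a screw spindle whose setting differs each time and is not measured. The slide is stiff: about 3 N along the slope moves it while nothing is in the way; it stays where it is left.
- jaw_handle (a point): The V jaw's black round knob, 16 mm thick, along the plate's normal from 25 to 72 mm above the plate, on a carriage 44 mm (along the slope) by 34 mm. The point is on its axis, 54 mm above the plate; axes as the plate's (x uphill, z normal). The notch of its white nylon V nose is 40 to 46 mm downhill of the axis (by its screw); the wings, 18 mm high, reach 16 mm further and 22 mm to each side.
- wax_block: Bystander: a loose block of wax 56 x 30 x 22 mm, smaller than the blank; origin at the middle of its underside.
- brass_gauge: Bystander: small grooved metal block 36 x 22 x 15 mm, loose on the desk not far from the blank; origin at the middle of its underside.
- blank: The same brass blank as a body; origin and axes as at point blank_center.

How it is judged:
By the outcome, as a careful person would: the job done as asked, in the order asked, and still so for the second after the job is handed in, with the robot touching nothing.
It also fails if it takes over 61 s, if anything falls off the work surface, if the arm or the gripper's body presses on something with over 40 N, if the wrist force passes 120 N, or if a joint passes its speed limit or range.

## Robot

A 6-joint arm with a two-finger parallel gripper is mounted at the origin on a cart in front of the work surface, level with it; the furniture and walls round the work are solid. World frame = base frame: x ahead of the robot, y to its left, z up, the work surface at z = 0. Lengths are in m, angles in rad, forces in N, time in s.
With the tool pointing down it reaches from about 0.3 to 0.875 m from the base axis. Payload 6.4 kg.
Tool frame: the origin (TCP) lies at the centre of the arm's flange, where the gripper is bolted on; the fingertips stand 173 mm ahead of it and the grasp point (between the pads) lies 155 mm ahead of it; z points along the fingers, y is the line along which they close (so a half turn about z gives the same grasp; the last joint's range is limited). The gripper opens to 85 mm and grips with 20 to 120 N. Pads are 22 mm wide; open, the fingers measure 114 mm over their backs; the gripper's body (76 mm by 85 mm) begins 54 mm behind the grasp point. The pads swing forward as they close: fully open they stand 13 mm farther back than shut.
Start: joints at [1.068, 0.181, 1.607, -0, 1.354, -0.206], TCP at [0.168, 0.55, 0.405] pointing down, gripper open.
Joint ranges: [-2.99, 2.99], [-0.89, 2.07], [0.3, 2.58], [-1.14, 4.28], [0, 2.63], [-3.12, 3.12]. Speed limits (rad/s): [2.57, 2.57, 3.01, 3.14, 3.14, 3.14].

## Interface

Orientations are given as a 3x3 rotation matrix whose columns are the frame's x, y, z axes.
In Python, from rig import r gives the robot as it stands. The module is installed in compiled form; this text tells all that it offers.
- The arm moves only by the tool drive_tool, never from a script. Its argument "increments" is a list that holds one entry, the list of rows, each a list of 7 numbers: the shift along the tool's x, y, z as a fraction of full scale, then the turn, a rotation vector about the tool's x, y, z as a fraction of full scale, then the opening, from 0 (shut) to 1 (fully open). In form: [[[tx, ty, tz, rx, ry, rz, grip], ...]]. A call has 1 to 10 rows; each row shifts and turns the commanded pose from where the row before left it, along the tool's axes as they then stand; what a row does not reach is not made up. Full scale, the value 1, is 0.04 m for a shift and 45 degrees for a turn. A row lasts 1/8 s, in which the tool goes at most 62.5 mm and 10.7 degrees, less where a joint would pass 70% of its speed; a pose out of reach is approached as far as the arm can. A call with a number of a shift or a turn outside -1 to 1 is refused whole. A call with a gripper value outside its range is refused whole. The fingers move at their own pace and stop on an object; the grip force is fixed at half the most. Time passes only in rows, so rows that do not move let the fingers close. It gives the time, the measured TCP pose, the force, the opening and the grip force at its end, in the units of the state.
- r.sense(): the state, without advancing time (a new reading comes with each control period).
- r.grab_frame(name): name is "scene" or "top" or "wrist"; returns the picture (400x640x3 uint8, blue, green, red); there is no depth.
- r.camera_info(name): a dict with "fx", "fy", "cx", "cy" (pixels), "cam_to_world" (4x4, takes a point from camera to world coordinates); the wrist camera has in their place "T_tool_cam" (4x4, takes a point from camera to tool coordinates, whose origin is the TCP and whose axes are the flange's). Camera axes: x right, y up, looking along -z (the intrinsics and any distortion apply to the point x, -y, -z); pixel columns grow to the right and rows downward; lengths in m; the calibration is good to about 2 mm. A picture is of the moment at which its call begins: read the wrist's pose just before it. camera_info takes no time and is no camera call.
- r.sign_off(): hands the job in; it is judged then, once.
Trained networks look in the newest picture that a camera, given by its name, has taken for a name from the list of things; names that differ only in an ending like _2 or _b are one class to them, and where a whole thing is asked for, a point or a joint stands for the part that bears it (a point fixed in the world has none). Each returns a list of dicts, best first, with "confidence" (0 to 1); they miss things now and then, are a little off and sometimes report something else, mostly with a low value. They report only what shows in the picture. A call takes as long as a camera call.
- r.outline_of(camera, query): "pixels" (400x640 bool, what is visible of it) and "bbox" ([left, top, width, height] in pixels, round what is visible of it).
The state is a dict: "t": time; "qpos": joint angles; "joint_velocities": joint speeds; "tau": joint torques, N m; "ee_pos": TCP position; "tcp_rot": TCP orientation; "contact_force": force on the tool from outside, world axes, zero at the start; "moment": the same for the moment, N m; "gripper_width": opening from 0.0 (shut) to 1.0 (fully open); "grasp_force": force on a finger pad.
Only numpy, scipy, OpenCV 4.12 (cv2) and the standard library are available. Lean on these libraries where they do the work, as an engineer would, in place of code of your own. Each camera call takes 0.05 s, during which the arm holds its last target. There are 200 camera calls.

## Working session

There is one attempt and no reset: what is moved stays moved. The work goes in short steps, Python scripts to look and compute and a tool call to move; the robot and the scene stay as the last step left them, time stands still between calls to the robot, and variables do not carry over. Pictures are saved under pics/ and viewed, at most 10 in all, crops included, and the job is handed in when it is done.

Besides the shell and the picture viewer there is one more tool, called after ">>>" as name(argument=value, ...), one argument or row to a line, values as JSON. drive_tool: Moves the arm, as the interface text tells. Its arguments: {"type":"object","properties":{"increments":{"type":"array"}},"required":["increments"]}

```bash
mkdir -p pics
python3 - <<'E'
from rig import r
import cv2,numpy as np
np.set_printoptions(precision=4,suppress=True)
print(r.sense())
for n in("scene","top","wrist"):
    print(n,r.camera_info(n))
a=[r.grab_frame(n) for n in("scene","top")]
for n,i in zip(("scene","top"),a): cv2.imwrite(f"pics/{n}0.png",i)
np.savez("f0.npz",scene=a[0],top=a[1])
for n in("scene","top"):
  for q in("blank","plate","jaw","stops","jaw_handle","wax_block","brass_gauge"):
    print(n,q,[(round(d["confidence"],2),d["bbox"]) for d in r.outline_of(n,q)][:2])
E
```

```text
{'t': 0.0, 'qpos': array([ 1.0677,  0.1816,  1.608 , -0.    ,  1.3538, -0.2063]), 'joint_velocities': array([0.    , 0.0011, 0.0008, 0.0002, 0.0009, 0.0019]), 'tau': array([  0.002 , -44.4857, -35.1347,   0.    ,   0.0089,   0.0001]), 'ee_pos': array([0.168 , 0.5496, 0.4038]), 'tcp_rot': array([[-0.9563,  0.2925, -0.0008],
       [ 0.2925,  0.9563, -0.0016],
       [ 0.0003, -0.0018, -1.    ]]), 'contact_force': array([ 0.1485,  0.6041, -0.0497]), 'moment': array([-0.0053,  0.0021, -0.036 ]), 'grasp_force': 0.0, 'gripper_width': 1.0000498505316837}
scene {'fx': 460.0600434437689, 'fy': 460.0600434437689, 'cx': 322.1679495570151, 'cy': 196.68109766397723, 'cam_to_world': array([[ 0.8724,  0.3282, -0.3623,  0.2415],
       [-0.4887,  0.6002, -0.6332, -0.1564],
       [ 0.0096,  0.7294,  0.684 ,  0.6954],
       [ 0.    ,  0.    ,  0.    ,  1.    ]])}
top {'fx': 431.60041111953143, 'fy': 431.60041111953143, 'cx': 322.4417785328443, 'cy': 193.41721760852164, 'cam_to_world': array([[ 0.0232,  0.9979, -0.0598,  0.4712],
       [-0.9989,  0.0256,  0.0403,  0.3987],
       [ 0.0417,  0.0588,
[... 441 characters left out ...]
[302.6, 189.6, 145.4, 119.2]), (0.48, [286.8, 212.2, 30.9, 36.0])]
scene jaw [(0.62, [385.7, 194.0, 43.0, 52.6]), (0.22, [257.5, 251.7, 22.1, 13.6])]
scene stops [(0.8, [327.7, 250.9, 49.1, 41.5])]
scene jaw_handle [(0.69, [381.6, 192.1, 50.7, 53.4])]
scene wax_block [(0.68, [280.4, 179.3, 27.8, 27.4])]
scene brass_gauge [(0.6, [259.4, 250.2, 18.9, 16.0])]
top blank [(0.57, [288.9, 180.8, 30.7, 35.4])]
top plate [(0.58, [346.4, 112.3, 60.6, 112.3])]
top jaw [(0.82, [368.8, 118.5, 21.3, 40.9])]
top stops [(0.85, [351.8, 187.9, 53.3, 28.6])]
top jaw_handle [(0.56, [369.5, 119.5, 20.7, 38.0])]
top wax_block [(0.95, [233.3, 165.8, 27.3, 27.4])]
top brass_gauge [(0.65, [299.8, 235.1, 16.1, 9.8])]
```

Run:
```python
import cv2,numpy as np
f=np.load("f0.npz")
a=cv2.resize(f["scene"][160:330,240:470],(800,591),interpolation=cv2.INTER_CUBIC)
b=cv2.resize(f["top"][100:260,220:430],(788,600),interpolation=cv2.INTER_CUBIC)
cv2.imwrite("pics/s1.png",a);cv2.imwrite("pics/t1.png",b)
```

```text
(no output)
```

View pics/s1.png

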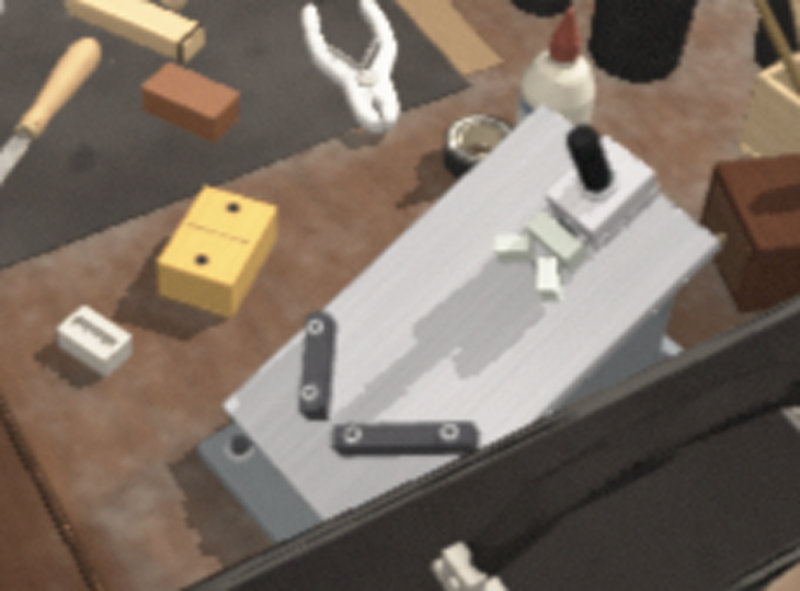

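View pics/t1.png

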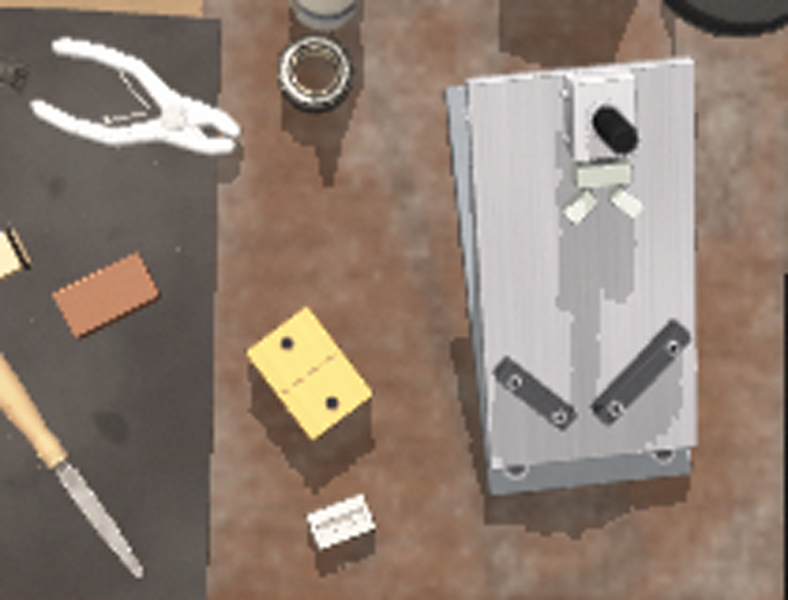

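```bash
cat > h.py <<'E'
import numpy as np,cv2
from scipy.optimize import least_squares
from scipy.spatial.transform import Rotation as R
np.set_printoptions(precision=4,suppress=True)
def proj(ci,T,P):
    p=(np.atleast_2d(P)-T[:3,3])@T[:3,:3]
    return np.c_[ci["cx"]+ci["fx"]*p[:,0]/-p[:,2],ci["cy"]-ci["fy"]*p[:,1]/-p[:,2]]
def plateR(yaw,tilt=np.radians(25)): return (R.from_euler("z",yaw)*R.from_euler("y",-tilt)).as_matrix()
s=np.sqrt(.5)
RS=np.array([[s,s,0],[-s,s,0],[0,0,1]])  # stops axes in plate
OS=np.array([-.086,.007,0])
def s2p(p): return OS+np.asarray(p)@RS.T
E
cat > fit.py <<'E'
from h import *
from rig import r
C={n:r.camera_info(n) for n in("scene","top")}
un={"top":lambda p:np.array(p)/3.752+[220,100]-.37,"scene":lambda p:np.array(p)/3.478+[240,160]-.36}
pl=np.array([[.116,.062,0],[.116,-.062,0],[-.116,.062,0],[-.116,-.062,0],s2p([.042,-.006,.016]),s2p([-.006,.0335,.016])])
O={"top":[(470,80),(692,60),(490,469),(697,447),(645,377),(537.5,399)],"scene":[(547,106),(720,240),(228,405),(320,517),(400,432),(312,359)]}
def f(v):
    P=v[:3]+pl@plateR(v[3]).T
    e=[(proj(C[n],C[n]["cam_to_world"],P)-un[n](O[n])).ravel() for n in O]
    return np.concatenate(e)
a=least_squares(f,[.5,.2,.08,0],loss="soft_l1");print(a.x);print(f(a.x).reshape(-1,2))
v=a.x
# knob top centre/bottom: (xk, yk) on plate
K={"top":[(603,117)],"scene":[(581,133)]}
def g(w):
    P=v[:3]+plateR(v[3])@[w[0],w[1],w[2]]
    return np.concatenate([(proj(C[n],C[n]["cam_to_world"],P)-un[n](K[n])).ravel() for n in K])
k=least_squares(g,[.08,-.007,.072]);print("knob",k.x,k.fun)
b=np.array([[.033,.023,.029],[-.033,.023,.029],[-.033,-.023,.029],[.033,-.023,.029]])
B={"top":[(307,307),(247,351),(316,440),(372,393)],"scene":[(207,187),(160,263),(234,286),(277,208)]}
def hb(w):
    P=np.array([w[0],w[1],0])+b@R.from_euler("z",w[2]).as_matrix().T
    return np.concatenate([(proj(C[n],C[n]["cam_to_world"],P)-un[n](B[n])).ravel() for n in B])
for y in(0.6,2.2,-.6,-2.2):
    k=least_squares(hb,[.45,.45,y]);print("blank",k.cost,k.x)
    if k.cost<30: print(k.fun.reshape(-1,2))
E
python3 fit.py
```

```text
[0.574  0.2481 0.0791 0.1185]
[[ 0.1698 -0.736 ]
 [ 1.7709 -0.5868]
 [-0.0125 -0.6542]
 [ 0.0925 -0.1367]
 [-0.2096 -0.2108]
 [-0.1133 -0.7855]
 [-1.1056 -1.2261]
 [-0.5563  0.5861]
 [-2.8522 -0.7208]
 [13.5587 17.1071]
 [-0.8658  0.4015]
 [-0.4965 -0.0595]]
knob [0.1011 0.0022 0.0548] [-0.2732  0.4487  0.451  -0.0816]
blank 803.1625712681953 [ 0.517   0.4031 -0.1102]
blank 803.1625722084013 [ 0.517   0.4031 -0.1102]
blank 803.1625711163531 [ 0.517   0.4031 -0.1103]
blank 803.162571902621 [ 0.517   0.4031 -0.1103]
```

```bash
sed -i 's/K={"top":\[(603,117)\]/K={"top":[(624,137)]/; s/(320,517),(400/(np.nan,np.nan),(400/; s/^b=.*/b=np.array([[.033,-.023,.029],[.033,.023,.029],[-.033,.023,.029],[-.033,-.023,.029]])/; s/return np.concatenate(e)/return np.nan_to_num(np.concatenate(e))/' fit.py; python3 fit.py
```

```text
[0.5744 0.2479 0.0784 0.1229]
[[ 0.0171 -0.6699]
 [ 1.5424 -0.7788]
 [ 0.2545 -0.7101]
 [ 0.2893 -0.4296]
 [-0.0728 -0.4207]
 [ 0.0707 -0.8757]
 [-1.2198 -1.0233]
 [-0.5022  0.6371]
 [-2.6079 -0.2438]
 [ 0.      0.    ]
 [-0.5007  0.7258]
 [-0.2514  0.3409]]
knob [ 0.0956 -0.0059  0.0719] [ 0.2141 -0.3523 -0.3508  0.0632]
blank 698.2280949396607 [0.5169 0.4034 1.3791]
blank 698.2280949486891 [0.5169 0.4034 1.3791]
blank 698.228094902026 [0.5169 0.4034 1.3791]
blank 698.2280949277401 [ 0.5169  0.4034 -4.9041]
```

```bash
sed -i 's/"scene":\[(207,187),(160,263),(234,286),(277,208)\]/"scene":[(277,208),(207,187),(160,263),(234,286)]/' fit.py; python3 fit.py | tail -12
python3 - <<'E'
from h import *
from rig import r
s=r.sense();print(s["t"])
E
```

```text
[-1.0261 -0.4615]
 [-1.224   0.0377]
 [-0.6864  0.1523]]
blank 4.333885287064673 [0.5167 0.4031 0.6835]
[[ 0.5802 -1.3222]
 [ 0.0704 -0.3835]
 [-0.037  -0.4679]
 [ 1.5021 -0.7039]
 [-0.2182 -0.3893]
 [-1.0261 -0.4615]
 [-1.224   0.0377]
 [-0.6864  0.1523]]
0.8
```

```bash
cat > plan.py <<'E'
from h import *
def down(yaw_y):  # tool pointing down, tool y at yaw
    y=np.array([np.cos(yaw_y),np.sin(yaw_y),0]);z=np.array([0,0,-1.]);return np.c_[np.cross(y,z),y,z]
def plan(s,Rt,pt,cur=None):
    R0,p0=(s["tcp_rot"],s["ee_pos"]) if cur is None else cur
    rv=R.from_matrix(R0.T@Rt).as_rotvec();d=Rt.T@(pt-p0)
    n=max(1,int(np.ceil(np.linalg.norm(rv)/np.radians(9))));m=max(1,int(np.ceil(np.linalg.norm(d)/.035)))
    print("turn total deg",np.degrees(rv),"rows",n,"each",rv/np.radians(45)/n)
    print("then shift mm",d*1e3,"rows",m,"each",d/.04/m)
E
python3 - <<'E'
from plan import *
from rig import r
plan(r.sense(),down(.6835+np.pi/2),np.array([.5167,.4031,.33]))
E
```

```text
turn total deg [  0.0028   0.0021 -56.1686] rows 7 each [ 0.      0.     -0.1783]
then shift mm [-177.5476 -333.9159   74.7228] rows 12 each [-0.3699 -0.6957  0.1557]
```

>>> drive_tool(
  increments=[
    [[0,0,0,0,0,-0.178,1],[0,0,0,0,0,-0.178,1],[0,0,0,0,0,-0.178,1],[0,0,0,0,0,-0.178,1],[0,0,0,0,0,-0.178,1],[0,0,0,0,0,-0.178,1],[0,0,0,0,0,-0.178,1]],
  ],
)

```text
t: 1.68
ee_pos: [0.1682, 0.5499, 0.4047]
tcp_rot: [[-0.774, -0.634, -0.0], [-0.634, 0.774, -0.0], [0.0, -0.0, -1.0]]
contact_force: [0.8, -0.2, -1.1]
gripper_width: 1.002
grasp_force: 0.0
```

>>> drive_tool(
  increments=[
    [[-0.44,-0.83,0.19,0,0,0,1],[-0.44,-0.83,0.19,0,0,0,1],[-0.44,-0.83,0.19,0,0,0,1],[-0.44,-0.83,0.19,0,0,0,1],[-0.44,-0.83,0.19,0,0,0,1],[-0.44,-0.83,0.19,0,0,0,1],[-0.44,-0.83,0.19,0,0,0,1],[-0.44,-0.83,0.19,0,0,0,1],[-0.44,-0.83,0.19,0,0,0,1],[-0.44,-0.83,0.19,0,0,0,1]],
  ],
)

```text
t: 2.92
ee_pos: [0.5152, 0.4025, 0.3284]
tcp_rot: [[-0.776, -0.63, 0.0], [-0.63, 0.776, 0.0], [-0.0, 0.0, -1.0]]
contact_force: [0.0, -0.2, 0.6]
gripper_width: 1.0
grasp_force: 0.0
```

```bash
cat >> h.py <<'E'
def tool(s):
    T=np.eye(4);T[:3,:3]=s["tcp_rot"];T[:3,3]=s["ee_pos"];return T
E
python3 - <<'E'
from plan import *
from rig import r
s=r.sense();im=r.grab_frame("wrist")
ci=r.camera_info("wrist");T=tool(s)@ci["T_tool_cam"]
print(s["t"],s["ee_pos"],s["qpos"])
plan(s,down(.6835+np.pi/2),np.array([.5167,.4031,.33]))
b=np.array([[.033,-.023,.029],[.033,.023,.029],[-.033,.023,.029],[-.033,-.023,.029]])
q=proj(ci,T,np.array([.5167,.4031,0])+b@R.from_euler("z",.6835).as_matrix().T);print(q)
o=r.outline_of("wrist","blank")
c=[d["bbox"] for d in o];print(c)
x0,y0=(q.mean(0)-[80,60]).astype(int).clip(0);print(x0,y0)
big=cv2.resize(im[y0:y0+120,x0:x0+160],None,fx=5,fy=5,interpolation=cv2.INTER_CUBIC)
for p in q: cv2.circle(big,tuple(int(a) for a in (p-[x0,y0]+.5)*5),4,(0,0,255),1)
cv2.imwrite("pics/w1.png",big)
E
```

```text
2.925 [0.5152 0.4025 0.3284] [ 0.482   0.4222  1.4604  0.0001  1.259  -1.7706]
turn total deg [ 0.0033  0.0037 -0.0999] rows 1 each [ 0.0001  0.0001 -0.0022]
then shift mm [-1.6031 -0.485  -1.5635] rows 1 each [-0.0401 -0.0121 -0.0391]
[[295.2447 227.3374]
 [344.2049 227.2232]
 [345.6461 157.0722]
 [293.3127 157.1949]]
[[292.7, 154.6, 53.0, 73.5]]
239 132
```

View pics/w1.png

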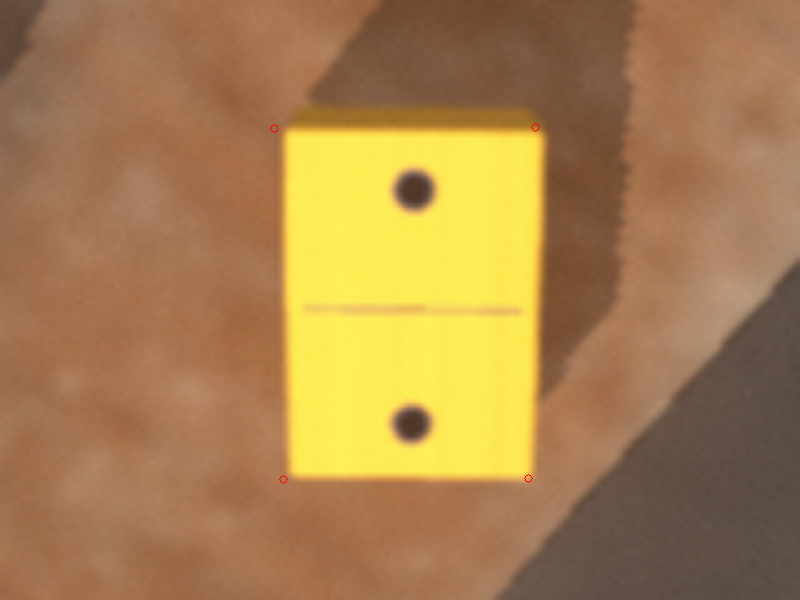

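>>> drive_tool(
  increments=[
    [[-0.04,0.025,0.6,0,0,0,1],[0,0,0.6,0,0,0,1],[0,0,0.6,0,0,0,1],[0,0,0.6,0,0,0,1],[0,0,0.6,0,0,0,1],[0,0,0.58,0,0,0,1],[0,0,0,0,0,0,1]],
  ],
)

```text
t: 3.9
ee_pos: [0.5134, 0.4045, 0.1831]
tcp_rot: [[-0.776, -0.63, -0.004], [-0.63, 0.776, -0.002], [0.004, 0.001, -1.0]]
contact_force: [-0.3, -0.4, 0.1]
gripper_width: 0.997
grasp_force: 0.0
```

>>> drive_tool(
  increments=[
    [[0,0,0,0,0,0,0.3],[0,0,0,0,0,0,0.3],[0,0,0,0,0,0,0.3],[0,0,0,0,0,0,0.3],[0,0,0,0,0,0,0.3],[0,0,0,0,0,0,0.3],[0,0,0,0,0,0,0.3],[0,0,0,0,0,0,0.3]],
  ],
)

```text
t: 4.9
ee_pos: [0.5155, 0.4051, 0.1873]
tcp_rot: [[-0.776, -0.63, 0.003], [-0.63, 0.776, 0.001], [-0.003, -0.001, -1.0]]
contact_force: [0.0, -0.6, 5.8]
gripper_width: 0.518
grasp_force: 64.7
```

>>> drive_tool(
  increments=[
    [[0,0,-0.2,0,0,0,0.3],[0,0,-0.7,0,0,0,0.3],[0,0,-0.9,0,0,0,0.3],[0,0,-0.9,0,0,0,0.3],[0,0,-0.9,0,0,0,0.3],[0,0,-0.9,0,0,0,0.3],[0,0,-0.5,0,0,0,0.3],[0,0,0,0,0,0,0.3]],
  ],
)

```text
t: 5.9
ee_pos: [0.5148, 0.4049, 0.3866]
tcp_rot: [[-0.776, -0.63, 0.002], [-0.63, 0.776, 0.001], [-0.002, -0.0, -1.0]]
contact_force: [-0.2, 0.4, -5.7]
gripper_width: 0.518
grasp_force: 63.5
```

```bash
cat >> plan.py <<'E'
V=np.array([.5744,.2479,.0784]);YAW=.1229
PR=plateR(YAW)
def p2w(p): return V+PR@np.asarray(p)
Rs=PR@RS
Rplace=np.c_[np.cross(Rs[:,1],-Rs[:,2]),Rs[:,1],-Rs[:,2]]
E
python3 - <<'E'
from plan import *
from rig import r
s=r.sense();print(s["ee_pos"],s["contact_force"])
pt=p2w(s2p([.044,.034,.187+.07]));print(pt)
plan(s,Rplace,pt)
E
```

```text
[0.5148 0.4049 0.3866] [-0.2227  0.373  -5.7407]
[0.4389 0.2311 0.2983]
turn total deg [ -2.9824 -26.6698  75.7239] rows 9 each [-0.0074 -0.0659  0.187 ]
then shift mm [ -27.1051 -203.7046   39.1767] rows 6 each [-0.1129 -0.8488  0.1632]
```

>>> drive_tool(
  increments=[
    [[0,0,0,-0.0074,-0.066,0.187,0.3],[0,0,0,-0.0074,-0.066,0.187,0.3],[0,0,0,-0.0074,-0.066,0.187,0.3],[0,0,0,-0.0074,-0.066,0.187,0.3],[0,0,0,-0.0074,-0.066,0.187,0.3],[0,0,0,-0.0074,-0.066,0.187,0.3],[0,0,0,-0.0074,-0.066,0.187,0.3],[0,0,0,-0.0074,-0.066,0.187,0.3],[0,0,0,-0.0074,-0.066,0.187,0.3]],
  ],
)

```text
t: 7.02
ee_pos: [0.5137, 0.4042, 0.3818]
tcp_rot: [[-0.721, 0.555, 0.415], [0.626, 0.778, 0.048], [-0.296, 0.294, -0.909]]
contact_force: [-0.6, -0.3, -5.1]
gripper_width: 0.519
grasp_force: 63.5
```

>>> drive_tool(
  increments=[
    [[-0.1,-0.73,0.14,0,0,0,0.3],[-0.1,-0.73,0.14,0,0,0,0.3],[-0.1,-0.73,0.14,0,0,0,0.3],[-0.1,-0.73,0.14,0,0,0,0.3],[-0.1,-0.73,0.14,0,0,0,0.3],[-0.1,-0.73,0.14,0,0,0,0.3],[-0.08,-0.71,0.14,0,0,0,0.3],[0,0,0,0,0,0,0.3],[0,0,0,0,0,0,0.3]],
  ],
)

```text
t: 8.15
ee_pos: [0.4385, 0.231, 0.2966]
tcp_rot: [[-0.723, 0.551, 0.417], [0.623, 0.78, 0.051], [-0.297, 0.297, -0.908]]
contact_force: [-0.2, 0.3, -5.2]
gripper_width: 0.519
grasp_force: 63.8
```

Run:
```python
from plan import *
from rig import r
s=r.sense();ims={n:r.grab_frame(n) for n in("wrist","scene","top")}
print(s["t"],s["ee_pos"],s["qpos"],s["contact_force"])
plan(s,Rplace,p2w(s2p([.044,.034,.187+.07])))
ci=r.camera_info("wrist");T=tool(s)@ci["T_tool_cam"]
box=lambda x0,x1,y0,y1,z:[[x0,y0,z],[x1,y0,z],[x1,y1,z],[x0,y1,z]]
L=np.array(box(.007,.077,-.012,0,.016)+box(-.012,0,.007,.060,.016))
P=np.array([p2w(s2p(a)) for a in L]);Q=np.array([p2w(a) for a in pl]) if 0 else np.array([p2w(a) for a in [[-.116,.062,0],[-.116,-.062,0],[.116,-.062,0],[.116,.062,0]]])
bl=np.array([s["ee_pos"]+s["tcp_rot"]@a for a in box(-.033,.033,-.023,.023,.187)])
out=[]
for n in("wrist","scene"):
    c=r.camera_info(n);TT=T if n=="wrist" else c["cam_to_world"];im=ims[n].copy()
    x0,y0,w,h=(150,60,400,300) if n=="wrist" else (280,170,180,135)
    k=800/w;big=cv2.resize(im[y0:y0+h,x0:x0+w],(800,600),interpolation=cv2.INTER_CUBIC)
    for A,col in((P,(0,0,255)),(Q,(255,0,0)),(bl,(0,255,0))):
        q=(proj(c,TT,A)-[x0,y0]+.5)*k
        for g in range(0,len(q),4): cv2.polylines(big,[q[g:g+4].astype(np.int32)],True,col,1)
    cv2.imwrite(f"pics/{n}2.png",big)
```

```text
8.15 [0.4385 0.231  0.2966] [ 0.2627  0.0303  2.0432 -0.0995  0.6408 -0.5781] [-0.2393  0.3316 -5.1928]
turn total deg [-0.1514 -0.0792 -0.0231] rows 1 each [-0.0034 -0.0018 -0.0005]
then shift mm [-0.6881  0.8125 -1.4098] rows 1 each [-0.0172  0.0203 -0.0352]
```

View pics/wrist2.png

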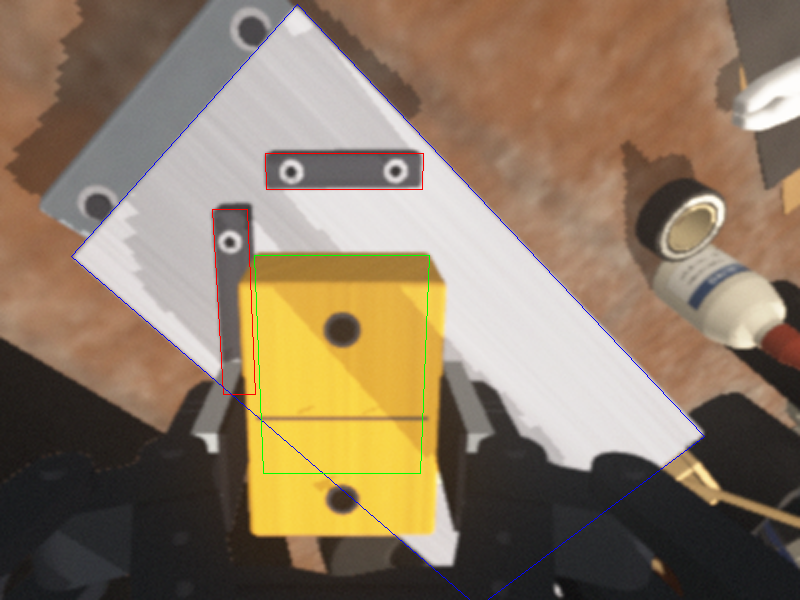

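View pics/scene2.png

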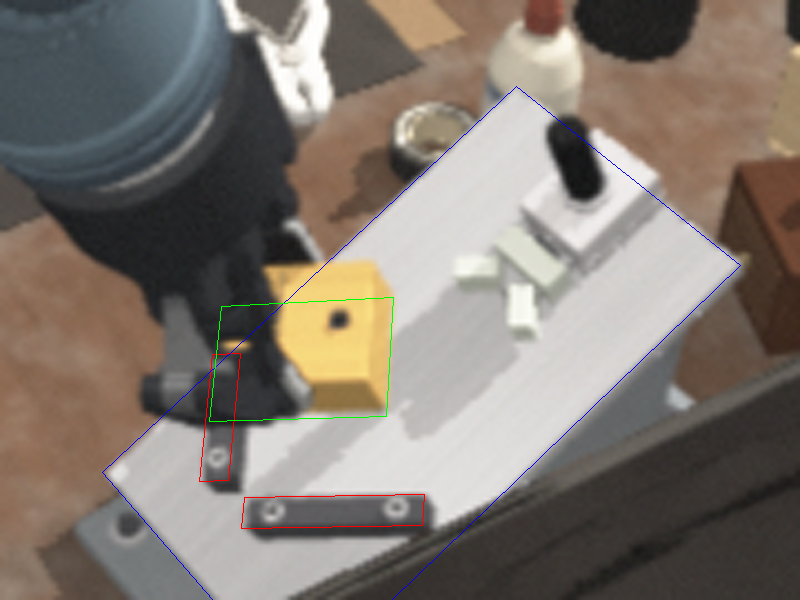

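>>> drive_tool(
  increments=[
    [[-0.01,0.01,0.35,0,0,0,0.3],[0,0,0.35,0,0,0,0.3],[0,0,0.35,0,0,0,0.3],[0,0,0.25,0,0,0,0.3],[0,0,0.1,0,0,0,0.3],[0,0,0.1,0,0,0,0.3],[0,0,0,0,0,0,0.3],[0,0,0,0,0,0,0.3]],
  ],
)

```text
t: 9.3
ee_pos: [0.4645, 0.2341, 0.2437]
tcp_rot: [[-0.723, 0.55, 0.419], [0.623, 0.78, 0.051], [-0.299, 0.298, -0.906]]
contact_force: [0.1, -0.5, -5.9]
gripper_width: 0.519
grasp_force: 63.8
```

>>> drive_tool(
  increments=[
    [[0,0,0.025,0,0,0,0.3],[0,0,0.025,0,0,0,0.3],[0,0,0.025,0,0,0,0.3],[0,0,0.025,0,0,0,0.3],[0,0,0,0,0,0,0.3],[0,0,0,0,0,0,0.3]],
  ],
)

```text
t: 10.05
ee_pos: [0.4661, 0.2343, 0.2396]
tcp_rot: [[-0.723, 0.55, 0.419], [0.623, 0.78, 0.051], [-0.299, 0.298, -0.907]]
contact_force: [-0.4, 0.2, -6.1]
gripper_width: 0.521
grasp_force: 63.8
```

```bash
cat > st.py <<'E'
from plan import *
from rig import r
s=r.sense();p=PR.T@(s["ee_pos"]-V);print("t",s["t"],"tcp in stops mm",1e3*(RS.T@(p-OS)),"F plate axes",PR.T@s["contact_force"],"M",s["moment"],"w",s["gripper_width"])
E
python3 st.py
```

```text
t 10.05 tcp in stops mm [ 44.1277  33.9202 192.2688] F plate axes [-2.9375  0.2126 -5.3874] M [-0.0791  0.6797  0.0043] w 0.5214536338358733
```

>>> drive_tool(
  increments=[
    [[0,0,0.02,0,0,0,0.3],[0,0,0.02,0,0,0,0.3],[0,0,0.02,0,0,0,0.3],[0,0,0.02,0,0,0,0.3],[0,0,0,0,0,0,0.3],[0,0,0,0,0,0,0.3]],
  ],
)

```text
t: 10.8
ee_pos: [0.4674, 0.2344, 0.2368]
tcp_rot: [[-0.723, 0.55, 0.419], [0.623, 0.78, 0.051], [-0.299, 0.298, -0.907]]
contact_force: [-0.7, 0.3, -5.3]
gripper_width: 0.519
grasp_force: 63.8
```

>>> drive_tool(
  increments=[
    [[0,0,0.012,0,0,0,0.3],[0,0,0.012,0,0,0,0.3],[0,0,0,0,0,0,0.3]],
  ],
)

```text
t: 11.18
ee_pos: [0.4678, 0.2345, 0.2359]
tcp_rot: [[-0.723, 0.55, 0.419], [0.623, 0.78, 0.051], [-0.299, 0.298, -0.907]]
contact_force: [-0.3, -0.1, -5.9]
gripper_width: 0.519
grasp_force: 64.0
```

```bash
python3 st.py
```

```text
t 11.175 tcp in stops mm [ 44.1407  33.9194 188.1159] F plate axes [-2.7559 -0.0368 -5.2752] M [-0.0612  0.5942 -0.0119] w 0.519175597112384
```

>>> drive_tool(
  increments=[
    [[0,0,0.012,0,0,0,0.3],[0,0,0.012,0,0,0,0.3],[0,0,0,0,0,0,0.3]],
  ],
)

```text
t: 11.55
ee_pos: [0.4684, 0.2348, 0.2361]
tcp_rot: [[-0.722, 0.549, 0.42], [0.623, 0.78, 0.051], [-0.3, 0.299, -0.906]]
contact_force: [-6.4, -1.3, 4.7]
gripper_width: 0.521
grasp_force: 65.3
```

```bash
python3 st.py
```

```text
t 11.55 tcp in stops mm [ 44.4839  34.5305 188.0079] F plate axes [-3.9503 -0.4837  7.0056] M [-0.1289  0.7988 -0.0446] w 0.5205468971359877
```

>>> drive_tool(
  increments=[
    [[0,0,-0.004,0,0,0,0.3],[0,0,0,0,0,0,0.3],[0,0,0,0,0,0,0.3]],
  ],
)

```text
t: 11.92
ee_pos: [0.4684, 0.2348, 0.2361]
tcp_rot: [[-0.723, 0.549, 0.42], [0.623, 0.78, 0.051], [-0.3, 0.299, -0.906]]
contact_force: [-7.0, -1.3, 5.9]
gripper_width: 0.523
grasp_force: 65.2
```

>>> drive_tool(
  increments=[
    [[0,0,0,0,0,0,1],[0,0,0,0,0,0,1],[0,0,0,0,0,0,1],[0,0,0,0,0,0,1],[0,0,0,0,0,0,1],[0,0,0,0,0,0,1],[0,0,0,0,0,0,1]],
  ],
)

```text
t: 12.8
ee_pos: [0.4682, 0.2345, 0.2352]
tcp_rot: [[-0.723, 0.55, 0.419], [0.623, 0.78, 0.051], [-0.299, 0.298, -0.907]]
contact_force: [0.2, 0.2, 0.3]
gripper_width: 1.0
grasp_force: 0.0
```

```bash
python3 st.py
python3 - <<'E'
from plan import *
from rig import r
s=r.sense();im=r.grab_frame("wrist");ci=r.camera_info("wrist");T=tool(s)@ci["T_tool_cam"]
big=cv2.resize(im[60:360,150:550],(800,600),interpolation=cv2.INTER_CUBIC)
A=np.array([p2w(s2p([x,y,.029])) for x,y in((0,0),(.066,0),(.066,.046),(0,.046))])
q=(proj(ci,T,A)-[150,60]+.5)*2
cv2.polylines(big,[q.astype(np.int32)],True,(0,0,255),1);cv2.imwrite("pics/w3.png",big)
E
```

```text
t 12.8 tcp in stops mm [ 44.1517  33.9297 187.3278] F plate axes [0.2845 0.1916 0.1828] M [-0.0595  0.1957  0.0162] w 1.0003668224215498
```

View pics/w3.png

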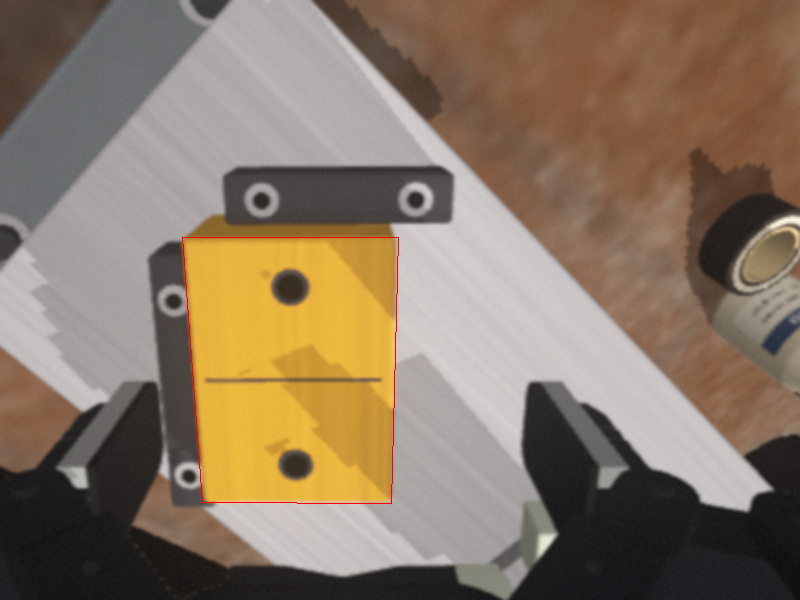

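>>> drive_tool(
  increments=[
    [[0,0,-0.4,0,0,0,1],[0,0,-0.8,0,0,0,1],[0,0,-0.8,0,0,0,1],[0,0,-0.8,0,0,0,1],[0,0,0,0,0,-0.2,0],[0,0,0,0,0,-0.2,0],[0,0,0,0,0,-0.2,0],[0,0,0,0,0,-0.2,0],[0,0,0,0,0,-0.2,0],[0,0,0,0,0,0,0]],
  ],
)

```text
t: 14.1
ee_pos: [0.4212, 0.2288, 0.3367]
tcp_rot: [[-0.9, -0.121, 0.419], [-0.11, 0.993, 0.051], [-0.422, -0.0, -0.907]]
contact_force: [-0.4, -0.6, 1.0]
gripper_width: 0.001
grasp_force: 0.0
```

```bash
cat >> plan.py <<'E'
Rpush=np.c_[-PR[:,0],PR[:,1],-PR[:,2]]
E
python3 - <<'E'
from plan import *
from rig import r
s=r.sense();print(s["t"],s["gripper_width"],PR.T@(s["ee_pos"]-V))
plan(s,Rpush,p2w([.0956+.027,-.006,.211+.065]))
E
```

```text
14.1 0.0008926521287450393 [-0.0308 -0.0002  0.2993]
turn total deg [-0.0401 -0.0562 -0.0803] rows 1 each [-0.0009 -0.0012 -0.0018]
then shift mm [-153.353    -5.847    23.3497] rows 5 each [-0.7668 -0.0292  0.1167]
```

>>> drive_tool(
  increments=[
    [[-0.64,-0.025,0.1,0,0,0,0],[-0.64,-0.025,0.1,0,0,0,0],[-0.64,-0.025,0.1,0,0,0,0],[-0.64,-0.025,0.1,0,0,0,0],[-0.64,-0.025,0.1,0,0,0,0],[-0.64,-0.02,0.08,0,0,0,0],[0,0,0,0,0,0,0],[0,0,0,0,0,0,0]],
  ],
)

```text
t: 15.1
ee_pos: [0.5691, 0.2413, 0.3796]
tcp_rot: [[-0.901, -0.121, 0.417], [-0.11, 0.993, 0.051], [-0.42, -0.0, -0.908]]
contact_force: [-0.4, -0.0, -0.4]
gripper_width: 0.002
grasp_force: 0.0
```

Run:
```python
from plan import *
from rig import r
s=r.sense();ci=r.camera_info("wrist");T=tool(s)@ci["T_tool_cam"];im=r.grab_frame("wrist")
print(s["t"],PR.T@(s["ee_pos"]-V),s["qpos"],s["contact_force"])
plan(s,Rpush,p2w([.0956+.027,-.006,.211+.065]))
a=np.linspace(0,2*np.pi,24)
big=cv2.resize(im[40:400,80:560],(800,600),interpolation=cv2.INTER_CUBIC);k=800/480
for A in (np.c_[.0956+.008*np.cos(a),-.007+.008*np.sin(a),0*a+.072],np.c_[.0956+.008*np.cos(a),-.007+.008*np.sin(a),0*a+.025]):
    q=(proj(ci,T,np.array([p2w(x) for x in A]))-[80,40]+.5)*k
    cv2.polylines(big,[q.astype(np.int32)],True,(0,0,255),1)
q=(proj(ci,T,np.array([s["ee_pos"]+s["tcp_rot"]@[0,0,.173]]))-[80,40]+.5)*k;print(q)
cv2.imwrite("pics/w4.png",big)
```

```text
15.1 [ 0.1218 -0.0059  0.2755] [ 0.2191  0.1843  1.684  -0.0551  0.8424 -1.4453] [-0.3519 -0.0175 -0.3644]
turn total deg [-0.0451 -0.1656 -0.0815] rows 1 each [-0.001  -0.0037 -0.0018]
then shift mm [-0.8205 -0.0811 -0.4817] rows 1 each [-0.0205 -0.002  -0.012 ]
[[400.4475 360.3585]]
```

View pics/w4.png

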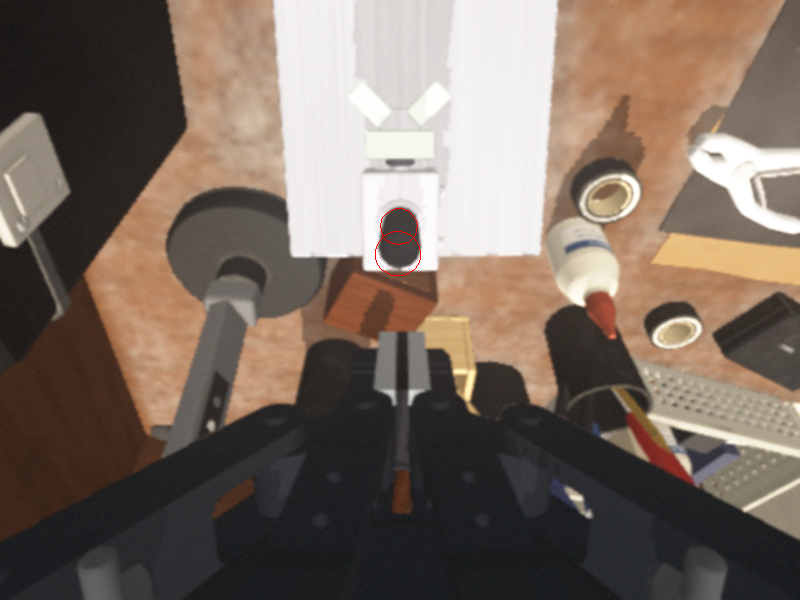

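Run:
```python
import cv2,numpy as np
f=np.load("f0.npz")
a=cv2.resize(f["top"][40:190,320:420],(400,600),interpolation=cv2.INTER_CUBIC)
b=cv2.resize(f["scene"][140:290,400:500],(400,600),interpolation=cv2.INTER_CUBIC)
cv2.imwrite("pics/c5.png",np.hstack([a,b]))
```

```text
(no output)
```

View pics/c5.png

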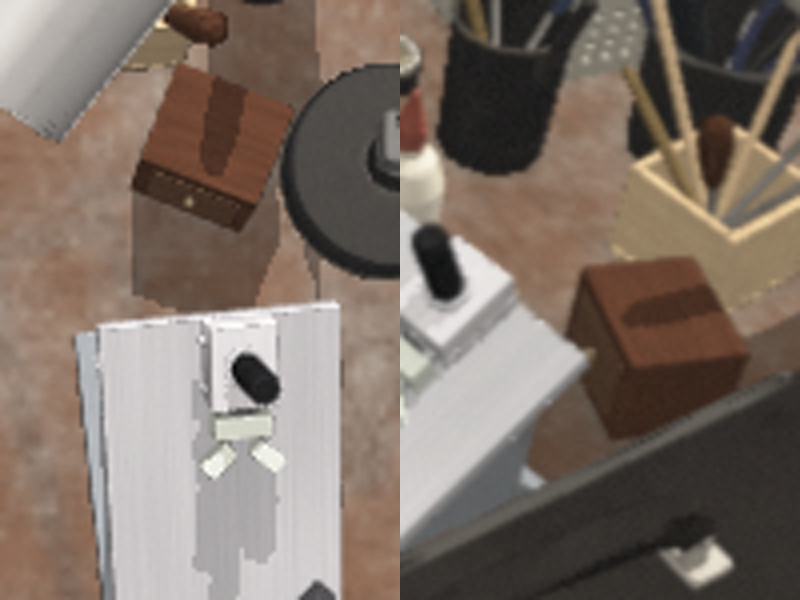

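>>> drive_tool(
  increments=[
    [[-0.02,-0.02,0.4,0,0,0,0],[0,0,0.4,0,0,0,0],[0,0,0.4,0,0,0,0],[0,0,0.4,0,0,0,0],[0,0,0,0,0,0,0],[0,0,0,0,0,0,0]],
  ],
)

```text
t: 15.9
ee_pos: [0.5977, 0.2439, 0.3228]
tcp_rot: [[-0.9, -0.122, 0.419], [-0.111, 0.992, 0.051], [-0.422, -0.001, -0.907]]
contact_force: [1.4, -0.1, -0.3]
gripper_width: -0.001
grasp_force: 0.0
```

```bash
cat > sp.py <<'E'
from plan import *
from rig import r
s=r.sense();print("t",s["t"],"tcp plate mm",1e3*PR.T@(s["ee_pos"]-V),"F plate",PR.T@s["contact_force"])
E
python3 sp.py
```

```text
t 15.9 tcp plate mm [123.7881  -6.7758 211.9857] F plate [ 1.0879 -0.3023 -0.8257]
```

>>> drive_tool(
  increments=[
    [[0.05,0,0,0,0,0,0],[0.05,0,0,0,0,0,0],[0.05,0,0,0,0,0,0],[0.05,0,0,0,0,0,0],[0,0,0,0,0,0,0]],
  ],
)

```text
t: 16.52
ee_pos: [0.5901, 0.243, 0.3193]
tcp_rot: [[-0.9, -0.122, 0.418], [-0.111, 0.992, 0.051], [-0.421, -0.001, -0.907]]
contact_force: [0.4, -0.1, -0.1]
gripper_width: -0.001
grasp_force: 0.0
```

```bash
python3 sp.py
```

```text
t 16.525 tcp plate mm [115.3868  -6.8016 211.9865] F plate [ 0.3099 -0.1036 -0.2282]
```

>>> drive_tool(
  increments=[
    [[0.04,0,0,0,0,0,0],[0.04,0,0,0,0,0,0],[0.04,0,0,0,0,0,0],[0.04,0,0,0,0,0,0]],
  ],
)

```text
t: 17.02
ee_pos: [0.5848, 0.2423, 0.317]
tcp_rot: [[-0.899, -0.122, 0.42], [-0.111, 0.992, 0.051], [-0.423, -0.001, -0.906]]
contact_force: [4.1, 0.8, -0.8]
gripper_width: -0.003
grasp_force: 1.5
```

```bash
python3 sp.py
```

```text
t 17.025 tcp plate mm [109.524   -6.8485 212.1809] F plate [ 3.4181  0.251  -2.4281]
```

>>> drive_tool(
  increments=[
    [[0.05,0,0,0,0,0,0],[0.05,0,0,0,0,0,0],[0.05,0,0,0,0,0,0],[0.05,0,0,0,0,0,0]],
  ],
)

```text
t: 17.52
ee_pos: [0.5773, 0.2413, 0.3134]
tcp_rot: [[-0.9, -0.122, 0.419], [-0.111, 0.993, 0.051], [-0.422, -0.001, -0.907]]
contact_force: [2.4, -0.7, 0.7]
gripper_width: -0.004
grasp_force: 1.5
```

```bash
python3 sp.py
```

```text
t 17.525 tcp plate mm [101.207   -6.8738 212.1292] F plate [ 2.3497 -0.9719 -0.2995]
```

>>> drive_tool(
  increments=[
    [[0.08,0,0,0,0,0,0],[0.08,0,0,0,0,0,0],[0.08,0,0,0,0,0,0],[0.08,0,0,0,0,0,0],[0.08,0,0,0,0,0,0],[0.08,0,0,0,0,0,0],[0.08,0,0,0,0,0,0],[0.08,0,0,0,0,0,0],[0.08,0,0,0,0,0,0],[0.08,0,0,0,0,0,0]],
  ],
)

```text
t: 18.77
ee_pos: [0.5484, 0.2378, 0.2997]
tcp_rot: [[-0.9, -0.122, 0.419], [-0.111, 0.992, 0.051], [-0.422, -0.001, -0.907]]
contact_force: [2.3, -0.9, 2.0]
gripper_width: -0.0
grasp_force: 1.5
```

```bash
python3 sp.py
```

```text
t 18.775 tcp plate mm [ 68.9811  -6.825  212.0114] F plate [ 2.8337 -1.1972  0.879 ]
```

>>> drive_tool(
  increments=[
    [[0.025,0,0,0,0,0,0],[0.025,0,0,0,0,0,0],[0.025,0,0,0,0,0,0],[0.025,0,0,0,0,0,0],[0.02,0,0,0,0,0,0]],
  ],
)

```text
t: 19.4
ee_pos: [0.5442, 0.2373, 0.2977]
tcp_rot: [[-0.9, -0.122, 0.418], [-0.111, 0.992, 0.051], [-0.422, -0.001, -0.907]]
contact_force: [3.4, 0.7, 0.4]
gripper_width: -0.0
grasp_force: 1.5
```

```bash
python3 sp.py
```

```text
t 19.4 tcp plate mm [ 64.2849  -6.7769 211.9555] F plate [ 3.3319  0.298  -1.0662]
```

>>> drive_tool(
  increments=[
    [[0.015,0,0,0,0,0,0],[0.015,0,0,0,0,0,0],[0.015,0,0,0,0,0,0],[0.015,0,0,0,0,0,0],[0,0,0,0,0,0,0]],
  ],
)

```text
t: 20.02
ee_pos: [0.542, 0.237, 0.2967]
tcp_rot: [[-0.9, -0.122, 0.418], [-0.111, 0.992, 0.051], [-0.421, -0.001, -0.907]]
contact_force: [2.6, -0.1, -0.2]
gripper_width: 0.002
grasp_force: 1.2
```

```bash
python3 sp.py
```

```text
t 20.025 tcp plate mm [ 61.8635  -6.7933 211.9962] F plate [ 2.2098 -0.3893 -1.2639]
```

>>> drive_tool(
  increments=[
    [[0.008,0,0,0,0,0,0],[0.008,0,0,0,0,0,0],[0,0,0,0,0,0,0]],
  ],
)

```text
t: 20.4
ee_pos: [0.5415, 0.237, 0.2965]
tcp_rot: [[-0.9, -0.122, 0.418], [-0.111, 0.992, 0.051], [-0.422, -0.001, -0.907]]
contact_force: [3.1, 0.1, -0.3]
gripper_width: 0.006
grasp_force: 1.3
```

>>> drive_tool(
  increments=[
    [[0.008,0,0,0,0,0,0],[0.008,0,0,0,0,0,0],[0,0,0,0,0,0,0]],
  ],
)

```text
t: 20.78
ee_pos: [0.5409, 0.2369, 0.2962]
tcp_rot: [[-0.9, -0.122, 0.418], [-0.111, 0.992, 0.051], [-0.422, -0.001, -0.907]]
contact_force: [3.2, -0.4, -0.2]
gripper_width: 0.001
grasp_force: 1.3
```

>>> drive_tool(
  increments=[
    [[0.008,0,0,0,0,0,0],[0.008,0,0,0,0,0,0],[0,0,0,0,0,0,0]],
  ],
)

```text
t: 21.15
ee_pos: [0.5403, 0.2368, 0.2959]
tcp_rot: [[-0.9, -0.122, 0.418], [-0.111, 0.992, 0.051], [-0.422, -0.001, -0.907]]
contact_force: [3.6, -0.4, -0.2]
gripper_width: 0.001
grasp_force: 1.3
```

>>> drive_tool(
  increments=[
    [[0.008,0,0,0,0,0,0],[0.008,0,0,0,0,0,0],[0,0,0,0,0,0,0]],
  ],
)

```text
t: 21.52
ee_pos: [0.5397, 0.2367, 0.2957]
tcp_rot: [[-0.9, -0.122, 0.418], [-0.111, 0.992, 0.051], [-0.422, -0.001, -0.907]]
contact_force: [3.1, -0.6, -1.1]
gripper_width: 0.001
grasp_force: 1.3
```

>>> drive_tool(
  increments=[
    [[0.008,0,0,0,0,0,0],[0.008,0,0,0,0,0,0],[0,0,0,0,0,0,0]],
  ],
)

```text
t: 21.9
ee_pos: [0.5392, 0.2367, 0.2954]
tcp_rot: [[-0.9, -0.122, 0.419], [-0.111, 0.992, 0.051], [-0.422, -0.001, -0.907]]
contact_force: [2.8, -0.8, 0.0]
gripper_width: 0.004
grasp_force: 1.3
```

>>> drive_tool(
  increments=[
    [[0.008,0,0,0,0,0,0],[0.008,0,0,0,0,0,0],[0,0,0,0,0,0,0]],
  ],
)

```text
t: 22.28
ee_pos: [0.5386, 0.2366, 0.2951]
tcp_rot: [[-0.9, -0.122, 0.418], [-0.111, 0.992, 0.051], [-0.422, -0.001, -0.907]]
contact_force: [3.5, 0.0, 0.1]
gripper_width: -0.0
grasp_force: 1.3
```

>>> drive_tool(
  increments=[
    [[0.008,0,0,0,0,0,0],[0.008,0,0,0,0,0,0],[0,0,0,0,0,0,0]],
  ],
)

```text
t: 22.65
ee_pos: [0.538, 0.2365, 0.2948]
tcp_rot: [[-0.9, -0.122, 0.418], [-0.111, 0.992, 0.051], [-0.422, -0.001, -0.907]]
contact_force: [3.0, -0.9, -0.7]
gripper_width: 0.002
grasp_force: 1.3
```

>>> drive_tool(
  increments=[
    [[0.008,0,0,0,0,0,0],[0.008,0,0,0,0,0,0],[0,0,0,0,0,0,0]],
  ],
)

```text
t: 23.02
ee_pos: [0.5374, 0.2365, 0.2946]
tcp_rot: [[-0.9, -0.122, 0.419], [-0.111, 0.992, 0.051], [-0.422, -0.001, -0.907]]
contact_force: [2.7, 0.3, -1.2]
gripper_width: -0.004
grasp_force: 1.3
```

>>> drive_tool(
  increments=[
    [[0.008,0,0,0,0,0,0],[0.008,0,0,0,0,0,0],[0,0,0,0,0,0,0]],
  ],
)

```text
t: 23.4
ee_pos: [0.5369, 0.2364, 0.2944]
tcp_rot: [[-0.9, -0.122, 0.419], [-0.111, 0.992, 0.051], [-0.422, -0.001, -0.907]]
contact_force: [3.7, 0.1, -0.4]
gripper_width: 0.001
grasp_force: 1.6
```

>>> drive_tool(
  increments=[
    [[0.008,0,0,0,0,0,0],[0.008,0,0,0,0,0,0],[0,0,0,0,0,0,0]],
  ],
)

```text
t: 23.78
ee_pos: [0.5367, 0.2364, 0.2944]
tcp_rot: [[-0.899, -0.122, 0.42], [-0.111, 0.992, 0.051], [-0.423, -0.0, -0.906]]
contact_force: [6.2, 0.9, -1.3]
gripper_width: -0.0
grasp_force: 2.4
```

>>> drive_tool(
  increments=[
    [[0.006,0,0,0,0,0,0],[0.006,0,0,0,0,0,0],[0,0,0,0,0,0,0]],
  ],
)

```text
t: 24.15
ee_pos: [0.5365, 0.2363, 0.2945]
tcp_rot: [[-0.899, -0.122, 0.421], [-0.111, 0.993, 0.051], [-0.424, -0.0, -0.906]]
contact_force: [6.8, 0.9, -1.0]
gripper_width: -0.006
grasp_force: 2.9
```

```bash
python3 sp.py
```

```text
t 24.15 tcp plate mm [ 55.9518  -6.8218 212.3223] F plate [ 5.7686  0.0614 -3.7741]
```

>>> drive_tool(
  increments=[
    [[0.008,0,0,0,0,0,0],[0.008,0,0,0,0,0,0],[0,0,0,0,0,0,0]],
  ],
)

```text
t: 24.52
ee_pos: [0.5362, 0.2363, 0.2945]
tcp_rot: [[-0.898, -0.122, 0.422], [-0.111, 0.993, 0.052], [-0.425, -0.0, -0.905]]
contact_force: [8.5, 0.9, -0.5]
gripper_width: 0.002
grasp_force: 3.5
```

```bash
python3 sp.py
```

```text
t 24.525 tcp plate mm [ 55.7128  -6.8264 212.4422] F plate [ 7.5765 -0.1312 -4.0968]
```

>>> drive_tool(
  increments=[
    [[0.01,0,0,0,0,0,0],[0.01,0,0,0,0,0,0],[0,0,0,0,0,0,0],[0,0,0,0,0,0,0]],
  ],
)

```text
t: 25.02
ee_pos: [0.5359, 0.2363, 0.2945]
tcp_rot: [[-0.898, -0.122, 0.423], [-0.111, 0.993, 0.052], [-0.426, -0.0, -0.905]]
contact_force: [10.8, 1.3, -1.3]
gripper_width: -0.006
grasp_force: 4.3
```

```bash
python3 sp.py
```

```text
t 25.025 tcp plate mm [ 55.4312  -6.8107 212.5922] F plate [ 9.3169 -0.0787 -5.8187]
```

>>> drive_tool(
  increments=[
    [[0.012,0,0,0,0,0,0],[0.012,0,0,0,0,0,0],[0,0,0,0,0,0,0],[0,0,0,0,0,0,0]],
  ],
)

```text
t: 25.52
ee_pos: [0.5355, 0.2362, 0.2946]
tcp_rot: [[-0.897, -0.122, 0.425], [-0.11, 0.993, 0.052], [-0.428, 0.0, -0.904]]
contact_force: [13.0, 1.9, -1.4]
gripper_width: 0.004
grasp_force: 5.3
```

```bash
python3 sp.py
```

```text
t 25.525 tcp plate mm [ 55.106   -6.8084 212.8267] F plate [11.3518  0.3222 -6.8589]
```

>>> drive_tool(
  increments=[
    [[0.012,0,0,0,0,0,0],[0.012,0,0,0,0,0,0],[0.012,0,0,0,0,0,0],[0,0,0,0,0,0,0],[0,0,0,0,0,0,0]],
  ],
)

```text
t: 26.15
ee_pos: [0.535, 0.2362, 0.2946]
tcp_rot: [[-0.896, -0.122, 0.427], [-0.11, 0.993, 0.053], [-0.43, 0.0, -0.903]]
contact_force: [15.8, 3.4, -3.3]
gripper_width: -0.004
grasp_force: 6.7
```

```bash
python3 sp.py
```

```text
t 26.15 tcp plate mm [ 54.6136  -6.8001 213.1264] F plate [13.247   1.4712 -9.7716]
```

>>> drive_tool(
  increments=[
    [[0.012,0,0,0,0,0,0],[0.01,0,0,0,0,0,0],[0,0,0,0,0,0,0],[0,0,0,0,0,0,0]],
  ],
)

```text
t: 26.65
ee_pos: [0.5346, 0.2361, 0.2947]
tcp_rot: [[-0.895, -0.122, 0.428], [-0.11, 0.993, 0.053], [-0.432, 0.001, -0.902]]
contact_force: [18.5, 3.5, -3.9]
gripper_width: 0.001
grasp_force: 7.6
```

```bash
python3 sp.py
```

```text
t 26.65 tcp plate mm [ 54.3268  -6.8086 213.3429] F plate [ 15.3604   1.1672 -11.4542]
```

>>> drive_tool(
  increments=[
    [[-0.03,0,0,0,0,0,0],[-0.05,0,0,0,0,0,0],[-0.1,0,0,0,0,0,0],[-0.15,0,0,0,0,0,0],[0,0,-0.5,0,0,0,0],[0,0,-0.9,0,0,0,0],[0,0,-0.9,0,0,0,0],[0,0,-0.5,0,0,0,0],[0,0,0,0,0,0,0]],
  ],
)

```text
t: 27.78
ee_pos: [0.4965, 0.2317, 0.4004]
tcp_rot: [[-0.899, -0.123, 0.421], [-0.111, 0.992, 0.052], [-0.424, -0.0, -0.906]]
contact_force: [0.0, -0.5, -0.1]
gripper_width: 0.001
grasp_force: 0.0
```

```bash
python3 sp.py
python3 - <<'E'
from plan import *
from rig import r
s=r.sense();im=r.grab_frame("wrist");ci=r.camera_info("wrist");T=tool(s)@ci["T_tool_cam"]
big=cv2.resize(im[0:300,120:520],(800,600),interpolation=cv2.INTER_CUBIC)
A=np.array([p2w(s2p([x,y,.029])) for x,y in((0,0),(.066,0),(.066,.046),(0,.046))])
q=(proj(ci,T,A)-[120,0]+.5)*2
cv2.polylines(big,[q.astype(np.int32)],True,(0,0,255),1);cv2.imwrite("pics/w6.png",big)
E
```

```text
t 27.775 tcp plate mm [ 64.269   -6.5128 325.3643] F plate [-0.0716 -0.4609 -0.0499]
```

View pics/w6.png

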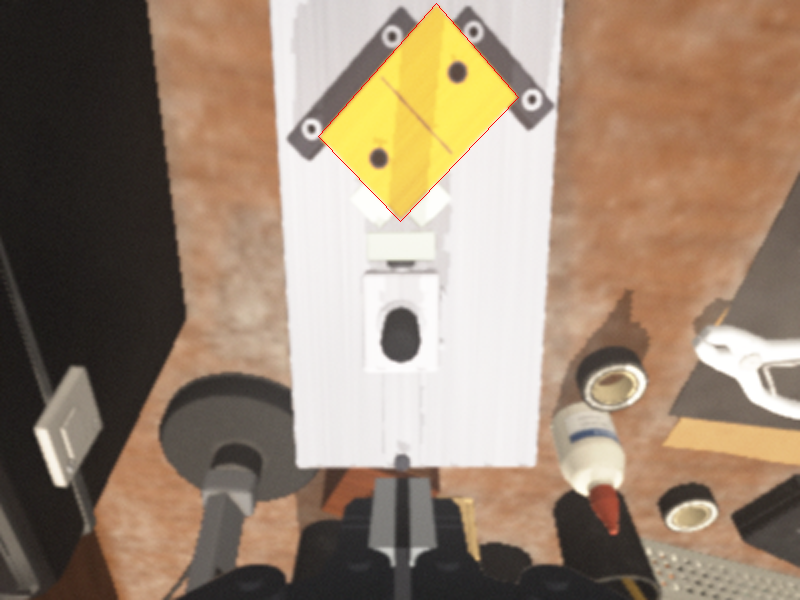

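The picture shows the blank matching the predicted home outline, with the V wings at (375,203) and (432,203) against its corner and the gripper clear.

```bash
python3 -c "
from rig import r
print(r.sign_off())"
```

```text
the job is handed in; nothing more can be done
None
```

The blank is fully home in the corner. The V jaw rests against it after pressing at about 12 N (15.4 N at the wrist less about 3 N slide friction), and the job was handed in at about 28 s with the robot clear.

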